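Screw the lid back on the seasoning jar

ROBOT

A 6-joint arm with a two-finger parallel gripper is mounted at the origin on the work surface. World frame = base frame: x ahead of the robot, y to its left, z up, the work surface at z = 0. Lengths are in m, angles in rad, forces in N, time in s.
With the tool pointing down it reaches from about 0.275 to 0.85 m from the base axis. Payload 5.2 kg.
Tool frame: the origin (TCP) lies midway between the tips of the shut fingers; the grasp point (between the pads) lies 19 mm behind it; z points along the fingers, y is the line along which they close (so a half turn about z gives the same grasp; the last joint's range is limited). The gripper opens to 85 mm and grips with 20 to 120 N. Pads are 22 mm wide; open, the fingers measure 114 mm over their backs; the gripper's body (76 mm by 85 mm) begins 54 mm behind the grasp point. The pads swing forward as they close: fully open they stand 13 mm farther back than shut.
Start: joints at [1.022, 0.259, 1.535, -0, 1.348, -0.203], TCP at [0.186, 0.517, 0.231] pointing down, gripper open.
Joint ranges: [-3.14, 3.14], [-0.91, 2.08], [0.19, 2.58], [-1.22, 4.36], [0.22, 2.71], [-3.12, 3.12]. Speed limits (rad/s): [2.57, 2.57, 3.14, 3.14, 3.14, 3.14].

INTERFACE

Orientations are given as a unit quaternion [w, x, y, z].
In Python, from rig import sense, grab_frame, close_job gives the robot as it stands.
- The arm moves only by the tool step_arm, never from a script. Its argument "steps" is text: rows parted by semicolons, each of 7 numbers parted by spaces: the shift along the tool's x, y, z as a fraction of full scale, then the turn, a rotation vector about the tool's x, y, z as a fraction of full scale, then the closure, from 0 (fully open) to 1 (shut). In form: x y z wx wy wz gripper; .... A call has 1 to 10 rows; each row is the pose to reach, as a shift and turn from the pose commanded when the call began, along the tool's axes at that moment; what a row does not reach only later rows make up. Full scale, the value 1, is 150 mm for a shift and 0.5 rad for a turn. A row lasts 1/10 s, in which the tool goes at most 50 mm and 8.59 degrees, less where a joint would pass 70% of its speed; a pose out of reach is approached as far as the arm can. A call with a number of a shift or a turn outside -1 to 1 is refused whole. A call with a gripper value outside its range is refused whole. The fingers move at their own pace and stop on an object; "squeeze" is the grip in N (left out, the last holds). Time passes only in rows, so rows that repeat a pose let the fingers close. It gives the time, the measured TCP pose, the force, the opening and the grip force at its end, in the units of the state.
- sense(): the state, without advancing time (a new reading comes with each control period).
- grab_frame(name): name is "side" or "top" or "wrist"; returns a dict with "color" (384x512x3 uint8, blue, green, red), "fx", "fy", "cx", "cy" (pixels), "R" (3x3) and "t" (3): a world point X has camera coordinates R X + t; the wrist camera has in their place "hand_eye" (4x4, takes a point from camera to tool coordinates, whose origin is the TCP and whose axes are the flange's). Camera axes: x right, y down, z forward; pixel columns grow to the right and rows downward; lengths in m; the calibration is good to about 2 mm. A picture is of the moment at which its call begins: read the wrist's pose just before it. There is no depth.
- close_job(): hands the job in; it is judged then, once.
The state is a dict: "time_s": time; "qpos": joint angles; "qd": joint speeds; "effort": joint torques, N m; "eef_pos": TCP position; "eef_rot": TCP orientation; "wrist_force": force on the tool from outside, world axes, zero at the start; "wrist_torque": the same for the moment, N m; "finger_gap": opening from 0.0 (shut) to 1.0 (fully open); "grasp_force": force on a finger pad.
Only numpy, scipy, OpenCV 4.12 (cv2) and the standard library are available. Lean on these libraries where they do the work, as an engineer would, in place of code of your own. Each camera call takes 0.05 s, during which the arm holds its last target. There are 200 camera calls.

TASK

Take the red lid off the cutting board, put it on the white seasoning jar and screw it fully home, straight and clockwise as usual. It only catches where its lugs fall into the thread, so feel for that first: rest the lid on the neck and turn it backward until it drops, then screw it forward. Never force or press it hard, let go of it at the end, and leave everything else where it is.

Things in the scene. Friction and masses are not known exactly. Their poses are not given: they have to be found in the camera images.
- cap: the red lid, lying open side down on the board. Origin: centre of its lower edge, z up its axis. Skirt 65 mm across, 26 mm high; on it a round grip 44 mm across, 26 to 56 mm above the origin. 65 to 110 g. Inside 22 mm deep, with three lugs 120 degrees apart (5 mm wide, 1 to 5 mm above the lower edge, tips 23.4 mm from the axis). Its yaw does not tell how they stand to the jar's thread
- jar_mouth (a point): centre of the jar's rim (a black rubber seal stands 2.5 mm above it), 128 mm above the counter; z up. Neck 44 mm across, tapered to 37 mm over its top 4.5 mm, with three thread pieces 120 degrees apart, 55 mm across; where they start is unknown, to be found by feel. With its lugs on top of the thread the lid's lower edge lies 8 to 14 mm below the rim, rising 0.08 mm per degree turned counterclockwise (backward)
- thread_start (a point): point on the jar's axis 17 mm below the rim: the lid's lower edge lies here once its lugs have dropped (about 9 mm, off the thread's high end, after at most 106 degrees backward) into the 26 degree wide gaps; it then turns no further back. An earlier drop of 2 to 3 mm, to 14 mm below the rim, is only off a stop tooth: turn on. Turned forward undropped, the lid runs against that tooth
- home (a point): point on the jar's axis 22 mm below the rim: the lid's lower edge lies here when screwed home. From the drop it takes 80 to 100 degrees clockwise (forward); the thread draws the lid down 0.08 mm per degree (after up to 15 degrees of slack), so the hand must follow. From 19.5 mm on it squeezes a springy seal (4 N per mm) and turns stiffer; at 22 mm it stops hard. The thread holds it when let go
- jar (a joint): how far the jar has sunk into the springy rubber pad under it (m, 0 = unloaded): it gives nothing up to about 6 N, then 1.5 N per mm, at most 8 mm. The points on the jar sink with it. The jar does not turn. Lid and jar can take up to 45 N between them, all contacts added up: running on against a stop or the tooth exceeds that
- holder: the steel jar holder, 120 x 120 mm plate with four short pins 55 mm high, fixed to the counter, with the white jar (90 mm across, blue band) in it. Origin: centre of the underside, at counter height, on the jar's axis
- board: wooden cutting board, fixed, 240 x 240 x 30 mm; origin: centre of the underside. The lid and the knife lie on its top, 30 mm above the counter
- knife: kitchen knife lying on the board, 250 mm long, wooden handle, 18 mm high; origin under the middle, x towards the tip. Bystander
- shaker: spice shaker with a green cap, 42 mm across, 85 mm high, standing beside the jar; origin: centre of its underside. Bystander
- carton: red carton, 75 x 75 x 160 mm, at the back; origin: centre of its underside. Bystander
- sauce: sauce bottle, 60 mm across, 190 mm high, at the back; origin: centre of its underside. Bystander
- tub: brown food tub with a clear lid, 128 x 98 x 73 mm, at the back; origin: centre of its underside. Bystander
- bowl: blue bowl, 120 mm across, 60 mm high, at the left; origin: centre of its underside. Bystander
- cup: green cup, 76 mm across, 80 mm high, at the right; origin: centre of its underside. Bystander
Mind the look-alikes: they are no part of the job. Of the things that look like the cap, the smaller one is meant.

How it is judged:
On the way:
1. the lid has dropped into the thread: centred on the neck, upright, 15.3 to 19.5 mm down over the rim (horizontal distance between cap and jar_mouth below 0.004 m and angle between cap's own z axis and vertical below 0.1 rad and z of cap in the frame of jar_mouth between -0.0195 and -0.0153 m), for 0.1 s.
At the end, for the whole second after the job is handed in: The lid is screwed home on the jar: its lower edge at least 20.5 mm below the rim, the seal squeezed by 1 mm or more (22 mm is the hard stop, the seal is then squeezed flat), centred within 3 mm, tilted less than 0.05 rad, at rest and released (z of cap in the frame of jar_mouth below -0.0205 m and horizontal distance between cap and jar_mouth below 0.003 m and angle between cap's own z axis and vertical below 0.05 rad and linear speed of cap below 0.01 m/s and contact force between the fingers and cap below 0.1 N); the robot touches nothing.
It fails at once if the lid and the jar press on each other with more than 45 N in all (all contacts added up) (contact force between cap and holder above 45 N).
It fails at once if a bystander is moved more than 30 mm (distance of any of knife, shaker, carton, sauce, tub, bowl, cup from where it was at the start of the episode above 0.03 m).
It also fails if it takes over 72 s, if anything falls off the work surface, if the arm or the gripper's body presses on something with over 40 N, if the wrist force passes 120 N, or if a joint passes its speed limit or range.

## Working session

There is one attempt and no reset: what is moved stays moved. The work goes in short steps, Python scripts to look and compute and a tool call to move; the robot and the scene stay as the last step left them, time stands still between calls to the robot, and variables do not carry over. Pictures are saved under pics/ and viewed, at most 10 in all, crops included, and the job is handed in when it is done.

Besides the shell and the picture viewer there is one more tool, called after "Emit:" as name(argument=value, ...), one argument or row to a line, values as JSON. step_arm: Moves the arm, as the interface text tells. Its arguments: {"type":"object","properties":{"steps":{"type":"string"},"squeeze":{"type":"number"}},"required":["steps"]}

```bash
mkdir -p pics; ls; python3 - <<'E'
from rig import sense, grab_frame
import cv2, numpy as np
s=sense();print(s)
ims=[]
for n in("side","top"):
    f=grab_frame(n);cv2.imwrite(f"pics/{n}0.png",f["color"]);print(n,f["fx"],f["fy"],f["cx"],f["cy"],np.round(f["R"],3).tolist(),f["t"])
    np.savez(f"{n}.npz",**f);ims.append(f["color"])
f=grab_frame("wrist");print(f["hand_eye"],f["fx"])
cv2.imwrite("pics/w0.png",f["color"])
E
```

```text
pics
{'time_s': 0.0, 'qpos': array([ 1.02218629e+00,  2.59367264e-01,  1.53611491e+00, -2.39091888e-05,
        1.34801336e+00, -2.02784073e-01]), 'qd': array([ 3.37449960e-05,  4.13691230e-04, -1.39364758e-03,  3.88797813e-04,
       -2.77202077e-03,  8.37105460e-04]), 'effort': array([ 2.65820545e-04, -4.46021283e+01, -2.90576953e+01, -4.09488139e-04,
        1.15904800e-02, -3.25081623e-05]), 'eef_pos': array([0.18612098, 0.51696759, 0.23044888]), 'eef_rot': array([-3.38259677e-04,  1.72049927e-01,  9.85087771e-01, -8.89355896e-04]), 'wrist_force': array([-0.1165304 ,  0.79515424,  0.50854832]), 'wrist_torque': array([ 0.01588298, -0.01531983,  0.01724176]), 'grasp_force': 0.0, 'finger_gap': 1.0005350859263582}
side 447.354355499383 447.354355499383 259.4684563857842 184.35820846181315 [[0.994, -0.109, 0.016], [-0.043, -0.515, -0.856], [0.101, 0.85, -0.517]] [-0.53511072  0.11104922  1.35570433]
top 488.2620754973679 488.2620754973679 259.78253021694053 197.10285873255364 [[0.009, -1.0, -0.003], [-0.987, -0.008, -0.16], [0.16, 0.005, -0.987]] [-0.01021686  0.53491682  1.24741416]
[[-2.77073358e-04 -9.48460368e-01 -3.16895652e-01  8.20204279e-02]
 [ 9.99999619e-01 -5.25067196e-04  6.97176413e-04 -2.77960031e-04]
 [-8.27635708e-04 -3.16895338e-01  9.48460152e-01 -1.43197918e-01]
 [ 0.00000000e+00  0.00000000e+00  0.00000000e+00  1.00000000e+00]] 269.6062931030343
```

View pics/side0.png

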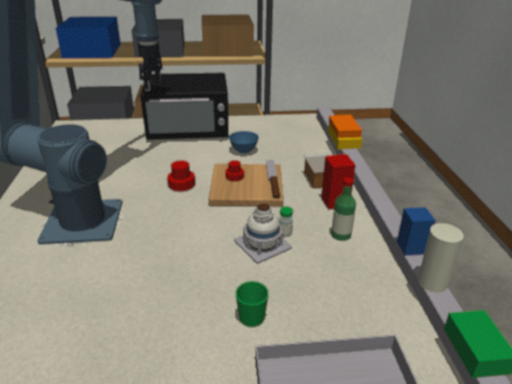

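View pics/top0.png

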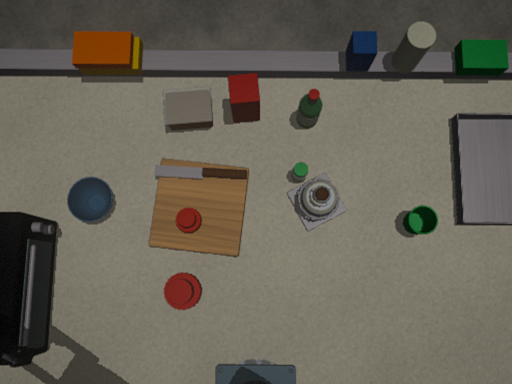

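Side view: the small red lid is on the board at about (234,170) and the jar is in its holder at about (263,228). Top view: lid at (188,219), jar mouth at (321,196). The larger lid, off the board, is the look-alike.

```bash
cat > h.py <<'E'
import cv2, numpy as np
from scipy.spatial.transform import Rotation as Ro
def ray(f,u,v):
    d=np.array([(u-f["cx"])/f["fx"],(v-f["cy"])/f["fy"],1.]); R=np.array(f["R"]);t=np.array(f["t"])
    d=R.T@d; return -R.T@t, d/np.linalg.norm(d)
def tri(rs):
    A=np.zeros((3,3));b=np.zeros(3)
    for o,d in rs: P=np.eye(3)-np.outer(d,d);A+=P;b+=P@o
    X=np.linalg.solve(A,b); return X,[np.linalg.norm((np.eye(3)-np.outer(d,d))@(X-o)) for o,d in rs]
def plane(r,z): o,d=r; return o+d*(z-o[2])/d[2]
def wrist(f,s):
    q=s["eef_rot"];T=np.eye(4);T[:3,:3]=Ro.from_quat([q[1],q[2],q[3],q[0]]).as_matrix();T[:3,3]=s["eef_pos"]
    C=np.linalg.inv(T@np.array(f["hand_eye"]));g=dict(f);g["R"]=C[:3,:3];g["t"]=C[:3,3];return g
def blobs(m,box=None,amin=15):
    m=m.astype(np.uint8)
    if box: k=np.zeros_like(m);x0,y0,x1,y1=box;k[y0:y1,x0:x1]=1;m=m*k
    n,l,st,c=cv2.connectedComponentsWithStats(m)
    return [(c[i].round(1),st[i].tolist()) for i in range(1,n) if st[i,4]>=amin]
def red(im): b,g,r=[im[...,i].astype(int) for i in range(3)]; return (r>90)&(g<0.35*r)&(b<0.4*r)
E
python3 - <<'E'
from h import *
S=dict(np.load("side.npz"));T=dict(np.load("top.npz"))
print(blobs(red(S["color"]),(215,150,260,190)),blobs(red(T["color"]),(165,200,210,240)))
for F,b in((S,(240,195,290,240)),(T,(295,175,345,220))):
    m=F["color"].max(2)<80; print(blobs(m,b))
for n,F,b in(("s",S,(205,140,305,265)),("t",T,(145,150,350,260))):
    cv2.imwrite(f"pics/c{n}.png",cv2.resize(F["color"][b[1]:b[3],b[0]:b[2]],None,fx=(6 if n=='s' else 3.9) *.78,fy=(6 if n=='s' else 3.9)*.78,interpolation=cv2.INTER_CUBIC))
a=cv2.imread("pics/cs.png");b=cv2.imread("pics/ct.png");print(a.shape,b.shape)
E
```

```text
[(array([234.1, 170.9]), [226, 161, 17, 19, 254])] [(array([187.8, 219.1]), [176, 208, 25, 24, 415])]
[(array([275.6, 195.9]), [273, 195, 6, 3, 17]), (array([263.1, 206.7]), [258, 204, 11, 7, 61]), (array([252.1, 232.6]), [247, 227, 14, 10, 45]), (array([275.1, 232.2]), [270, 228, 9, 8, 26])]
[(array([299.1, 178.4]), [295, 175, 11, 8, 66]), (array([305.3, 207.5]), [295, 187, 37, 33, 279]), (array([320.5, 194. ]), [313, 186, 16, 17, 199]), (array([312.9, 202.9]), [310, 199, 8, 7, 15])]
(585, 468, 3) (335, 624, 3)
```

View pics/cs.png

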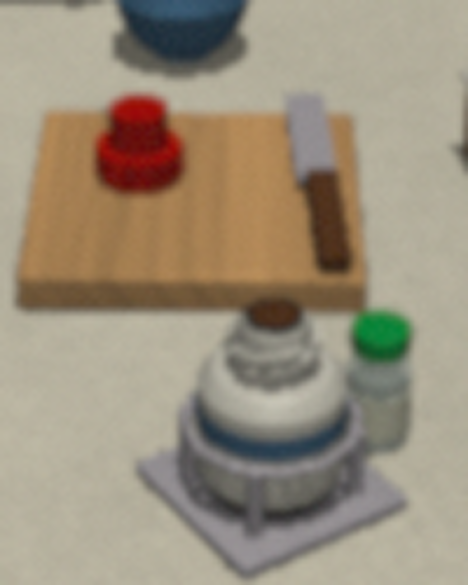

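The crop shows the lid standing upright with a round grip on top, at the board's rear left. The jar's dark mouth is at about (263,207) in the full frame, with the green-capped shaker close by to its right.

```bash
python3 - <<'E'
from h import *
S=dict(np.load("side.npz"));T=dict(np.load("top.npz"))
print("lid",tri([ray(S,234.1,170.9),ray(T,187.8,219.1)]))
print("mouth",tri([ray(S,263.1,206.7),ray(T,320.5,194)]), plane(ray(S,263.1,206.7),.13),plane(ray(T,320.5,194),.13))
b=blobs(S["color"][...,1].astype(int)>S["color"][...,2].astype(int)*1.5,(275,200,300,240));print(b)
for u,v in((299.5,171),):print("shaker",plane(ray(T,u,v),.085))
for u,v in((205,172),(246,174),(155,172)):print("knife",plane(ray(T,u,v),.045))
E
```

```text
lid (array([0.47203158, 0.18151052, 0.0509039 ]), [np.float64(0.001993961222021878), np.float64(0.001993961222021852)])
mouth (array([ 0.52982151, -0.15605203,  0.12657467]), [np.float64(0.0006082172495355668), np.float64(0.000608217249535598)]) [ 0.52854801 -0.16123529  0.13      ] [ 0.5298567  -0.15565718  0.13      ]
[(array([286. , 211.4]), [281, 207, 12, 10, 102])]
shaker [ 0.59719156 -0.10767536  0.085     ]
knife [0.60118776 0.14074085 0.045     ]
knife [0.59662825 0.0315033  0.045     ]
knife [0.60012034 0.2739542  0.045     ]
```

Emit:
step_arm(
  steps="-.21 -.12 0 0 0 .25 0;-.42 -.24 0 0 0 .5 0;-.64 -.36 0 0 0 .75 0;-.85 -.487 0 0 0 1 0;-.85 -.487 0 0 0 1 0",
)

```text
time_s: 0.65
eef_pos: [0.2838, 0.4027, 0.2311]
eef_rot: [0.001, 0.414, 0.91, -0.001]
wrist_force: [-0.6, 0.7, 0.4]
finger_gap: 0.999
grasp_force: 0.0
```

Emit:
step_arm(
  steps="-.25 0 0 0 0 .25 0;-.5 0 0 0 0 .5 0;-.75 -.01 0 0 0 .75 0;-.98 -.02 0 0 0 1 0;-.98 -.02 0 0 0 1 0",
)

```text
time_s: 1.15
eef_pos: [0.3789, 0.2914, 0.2311]
eef_rot: [0.001, 0.625, 0.78, -0.0]
wrist_force: [-0.0, 0.2, 0.6]
finger_gap: 1.0
grasp_force: 0.0
```

Emit:
step_arm(
  steps="-.22 .11 0 0 0 .25 0;-.44 .22 0 0 0 .5 0;-.66 .33 0 0 0 .75 0;-.87 .45 0 0 0 1 0;-.87 .45 0 0 0 1 0;-.87 .45 0 0 0 1 0;-.87 .45 0 0 0 1 0",
)

```text
time_s: 1.85
eef_pos: [0.4707, 0.1826, 0.2311]
eef_rot: [-0.001, 0.796, 0.605, -0.0]
wrist_force: [-0.1, 0.7, -0.3]
finger_gap: 1.0
grasp_force: 0.0
```

```bash
cat > look.py <<'E'
from h import *
from rig import sense, grab_frame
import sys,pickle
s=sense();f=wrist(grab_frame("wrist"),s);pickle.dump((f,s),open(sys.argv[1]+".pkl","wb"))
cv2.imwrite("pics/"+sys.argv[1]+".png",f["color"])
q=s["eef_rot"];print(s["time_s"],s["eef_pos"],Ro.from_quat([q[1],q[2],q[3],q[0]]).as_matrix().round(3).tolist(),s["qpos"].round(2),s["wrist_force"].round(2),s["wrist_torque"].round(3))
print([x for x in blobs(red(f["color"]),None,100)])
E
python3 look.py wa
```

```text
1.85 [0.47072563 0.18262102 0.2310819 ] [[0.269, 0.963, -0.001], [0.963, -0.269, 0.001], [0.0, -0.001, -1.0]] [0.15 0.18 1.64 0.   1.33 0.42] [-0.11  0.73 -0.31] [-0.017  0.024 -0.036]
[(array([251.6, 183.3]), [229, 167, 45, 36, 501]), (array([143.7, 212.6]), [126, 192, 29, 41, 410]), (array([113.8, 225.7]), [93, 214, 36, 23, 426])]
```

View pics/wa.png

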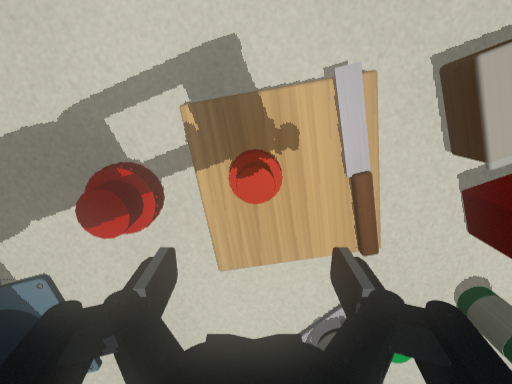

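The lid is near (255,176), in front of the fingers. The gripper is right over it, and the knife is clear to the right. I'll lower 60 mm for a second view and triangulate the lid's outline.

Emit:
step_arm(
  steps="-.15 0 .1 0 0 0 0;-.3 0 .25 0 0 0 0;-.3 0 .4 0 0 0 0;-.3 0 .4 0 0 0 0;-.3 0 .4 0 0 0 0",
)

```text
time_s: 2.4
eef_pos: [0.4591, 0.139, 0.1718]
eef_rot: [-0.0, 0.797, 0.604, -0.0]
wrist_force: [-0.0, 0.5, 1.5]
finger_gap: 0.999
grasp_force: 0.0
```

```bash
cat >> h.py <<'E'
def redc(im,near):
    h=cv2.cvtColor(im,cv2.COLOR_BGR2HSV);m=(((h[...,0]<6)|(h[...,0]>174))&(h[...,1]>190)&(h[...,2]>50)).astype(np.uint8)
    cs=[c for c in cv2.findContours(m,cv2.RETR_EXTERNAL,cv2.CHAIN_APPROX_NONE)[0] if cv2.contourArea(c)>200]
    cs.sort(key=lambda c:np.hypot(*(np.array(cv2.minEnclosingCircle(c)[0])-near)));return cv2.minEnclosingCircle(cs[0]),cv2.fitEllipse(cs[0])
E
python3 look.py wb; python3 - <<'E'
from h import *
import pickle
rs=[]
for n,p in(("wa",(255,176)),("wb",(255,180))):
    f,s=pickle.load(open(n+".pkl","rb"));c,e=redc(f["color"],p);print(c,e);r=ray(f,*e[0]);rs.append(r);print(plane(r,.056),plane(r,.07))
print(tri(rs))
E
```

```text
2.4 [0.45914633 0.13896458 0.1717506 ] [[0.27, 0.963, -0.0], [0.963, -0.27, 0.0], [0.0, -0.0, -1.0]] [0.06 0.18 1.79 0.   1.17 0.33] [-0.01  0.53  1.5 ] [ 0.016 -0.025 -0.003]
[(array([245.5, 140.3]), [222, 114, 49, 52, 1391]), (array([105.2, 155.8]), [79, 137, 48, 41, 640]), (array([ 61.1, 175.5]), [27, 145, 66, 56, 1746]), (array([102.9, 213.4]), [89, 207, 31, 14, 130])]
((511.0, 215.5), 41.500099182128906) ((499.13763427734375, 207.49588012695312), (28.396066665649414, 91.73653411865234), 174.0133056640625)
[0.75752776 0.06003115 0.056     ] [0.74586348 0.06887184 0.07      ]
((244.80030822753906, 140.60374450683594), 29.096508026123047) ((246.02093505859375, 142.91458129882812), (45.77499008178711, 51.005455017089844), 25.027830123901367)
[0.46457843 0.18667106 0.056     ] [0.46545177 0.18833193 0.07      ]
(array([0.49275396, 0.23889892, 0.36568688]), [np.float64(0.017684176795963378), np.float64(0.01768417679596335)])
```

View pics/wb.png

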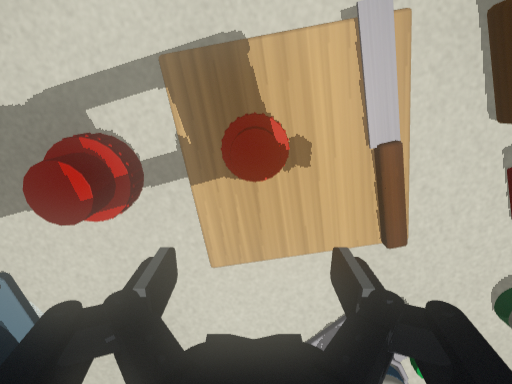

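The lid's outline is centred near (255,147) with a radius of about 34 px. My mask was losing the shaded parts, so I'll loosen it.

```bash
cat >> h.py <<'E'
def redc(im,near):
    b,g,r=[im[...,i].astype(int) for i in range(3)];m=((r>45)&(g<.4*r)&(b<.4*r)).astype(np.uint8)
    m=cv2.morphologyEx(m,cv2.MORPH_OPEN,np.ones((5,5)))
    cs=[c for c in cv2.findContours(m,cv2.RETR_EXTERNAL,cv2.CHAIN_APPROX_NONE)[0] if cv2.contourArea(c)>200]
    cs.sort(key=lambda c:np.hypot(*(np.array(cv2.minEnclosingCircle(c)[0])-near)));return cv2.minEnclosingCircle(cs[0]),cv2.fitEllipse(cs[0]),cv2.boundingRect(cs[0])
E
python3 - <<'E'
from h import *
import pickle
rs=[]
for n,p in(("wa",(255,176)),("wb",(255,147))):
    f,s=pickle.load(open(n+".pkl","rb"));c,e,b=redc(f["color"],p);print(c,e,b);r=ray(f,*c[0]);rs.append(r);print(plane(r,.056),plane(r,.07),c[1]/f["fx"]*np.linalg.norm(plane(r,.056)-r[0]))
print(tri(rs))
E
```

```text
((255.1604461669922, 176.7952117919922), 26.17953109741211) ((255.430908203125, 177.61709594726562), (48.911041259765625, 51.15239715576172), 74.0017318725586) (230, 153, 52, 50)
[0.47165665 0.18113936 0.056     ] [0.47256597 0.18465329 0.07      ] 0.031929856475581844
((254.35069274902344, 145.89236450195312), 33.64008712768555) ((253.13967895507812, 143.75189208984375), (58.26756286621094, 64.16390991210938), 62.953922271728516) (222, 114, 66, 62)
[0.47144921 0.1818225  0.056     ] [0.47195111 0.18374549 0.07      ] 0.032636071726201706
(array([0.47181517, 0.18249126, 0.06120325]), [np.float64(0.0001852120603033753), np.float64(0.00018521206030357838)])
```

Emit:
step_arm(
  steps=".15 0 .1 0 0 0 0;.295 .005 .25 0 0 0 0;.295 .005 .4 0 0 0 0;.295 .005 .55 0 0 0 0;.295 .005 .68 0 0 0 0;.295 .005 .77 0 0 0 0;.295 .005 .77 0 0 0 0;.295 .005 .77 0 0 0 0",
)

```text
time_s: 3.25
eef_pos: [0.4731, 0.181, 0.0569]
eef_rot: [0.0, 0.797, 0.604, 0.001]
wrist_force: [0.4, -0.2, 0.8]
finger_gap: 0.998
grasp_force: 0.0
```

Emit:
step_arm(
  steps="0 0 0 0 0 0 .25;0 0 0 0 0 0 .4;0 0 0 0 0 0 .6;0 0 0 0 0 0 .8;0 0 0 0 0 0 1;0 0 0 0 0 0 1;0 0 0 0 0 0 1;0 0 0 0 0 0 1",
  squeeze=35,
)

```text
time_s: 4.05
eef_pos: [0.4729, 0.1805, 0.0568]
eef_rot: [0.0, 0.797, 0.603, 0.001]
wrist_force: [-1.8, -0.2, 6.1]
finger_gap: 0.504
grasp_force: 35.1
```

```bash
python3 look.py wc
```

```text
4.05 [0.47287916 0.18053017 0.0567927 ] [[0.272, 0.962, 0.002], [0.962, -0.272, 0.0], [0.001, 0.001, -1.0]] [0.14 0.37 1.86 0.   0.91 0.42] [-1.82 -0.18  6.05] [0.02  0.171 0.004]
[(array([252.7, 252.5]), [201, 188, 105, 129, 9262]), (array([ 35.7, 273.1]), [0, 217, 68, 118, 3228])]
```

View pics/wc.png

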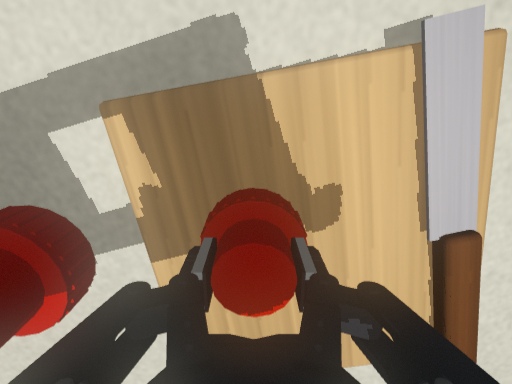

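The lid is gripped at its round grip: the grip top is near (253,280), centred between the pads. I'll lift it and carry it just past the jar so that the wrist camera sees the mouth.

Emit:
step_arm(
  steps="0 0 -.02 0 0 0 1;0 0 -.1 0 0 0 1;0 0 -.3 0 0 0 1;0 0 -.55 0 0 0 1;0 0 -.8 0 0 0 1;0 0 -.95 0 0 0 1;0 0 -.95 0 0 0 1",
)

```text
time_s: 4.8
eef_pos: [0.4745, 0.1808, 0.2028]
eef_rot: [0.002, 0.797, 0.604, 0.004]
wrist_force: [-0.2, 0.9, -1.4]
finger_gap: 0.503
grasp_force: 35.8
```

Emit:
step_arm(
  steps="-.1 .04 0 0 0 0 1;-.3 .11 0 0 0 0 1;-.5 .19 0 0 0 0 1;-.7 .26 0 0 0 0 1;-.865 .325 0 0 0 0 1",
)

```text
time_s: 5.3
eef_pos: [0.483, 0.0409, 0.1972]
eef_rot: [-0.001, 0.797, 0.603, -0.001]
wrist_force: [0.1, 0.0, -0.1]
finger_gap: 0.498
grasp_force: 35.8
```

Emit:
step_arm(
  steps="-.2 .08 0 0 0 0 1;-.4 .15 0 0 0 0 1;-.6 .23 0 0 0 0 1;-.8 .3 0 0 0 0 1;-.865 .325 0 0 0 0 1",
)

```text
time_s: 5.8
eef_pos: [0.4951, -0.0983, 0.1972]
eef_rot: [-0.0, 0.798, 0.602, -0.001]
wrist_force: [0.8, -0.3, -0.5]
finger_gap: 0.502
grasp_force: 35.8
```

Emit:
step_arm(
  steps="-.2 .08 0 0 0 0 1;-.4 .15 0 0 0 0 1;-.6 .23 0 0 0 0 1;-.8 .3 0 0 0 0 1;-.865 .325 0 0 0 0 1;-.865 .325 0 0 0 0 1;-.865 .325 0 0 0 0 1",
)

```text
time_s: 6.5
eef_pos: [0.5069, -0.2324, 0.1977]
eef_rot: [-0.001, 0.797, 0.604, 0.0]
wrist_force: [-0.1, 0.2, -0.8]
finger_gap: 0.501
grasp_force: 35.8
```

```bash
python3 look.py wd
```

```text
6.5 [ 0.5068909  -0.2324336   0.19768988] [[0.271, 0.962, -0.001], [0.962, -0.271, 0.002], [0.001, -0.002, -1.0]] [-0.63  0.3   1.57  0.    1.28 -0.36] [-0.11  0.19 -0.81] [-0.021 -0.034 -0.046]
[(array([257.1, 279.5]), [216, 242, 81, 75, 4417])]
```

View pics/wd.png

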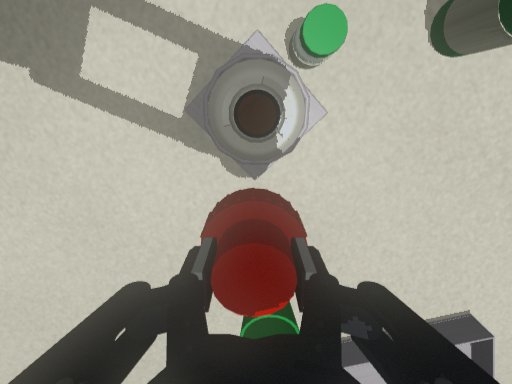

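The jar mouth is at about (257,114) with a radius of about 25 px. The held lid's skirt arc is centred near u=254, with its top at v≈188. I'll compute both positions.

```bash
python3 - <<'E'
from h import *
import pickle
from scipy.optimize import least_squares
f,s=pickle.load(open("wd.pkl","rb"));im=f["color"].astype(int)
m=np.zeros(im.shape[:2],np.uint8);m[85:145,225:290]=im[85:145,225:290].max(2)<105
for b in blobs(m,None,100):print("dark",b)
cs=max(cv2.findContours(m,cv2.RETR_EXTERNAL,cv2.CHAIN_APPROX_NONE)[0],key=cv2.contourArea);e=cv2.fitEllipse(cs);print(e)
for z in(.110,.1305):
  p=plane(ray(f,*e[0]),z);print("mouth",z,p, e[1][0]/2/f["fx"]*(f["R"]@p+f["t"])[2])
p=s["eef_pos"];q=s["eef_rot"];R=Ro.from_quat([q[1],q[2],q[3],q[0]]).as_matrix()
b,g,r=[im[...,i] for i in range(3)];M=((r>45)&(g<.4*r)&(b<.4*r)).astype(np.uint8)
c=max(cv2.findContours(M,cv2.RETR_EXTERNAL,cv2.CHAIN_APPROX_NONE)[0],key=cv2.contourArea)[:,0]
c=c[(c[:,1]<228)]
P=np.array([plane(ray(f,*a),p[2]-.001) for a in c])
o=least_squares(lambda v:np.hypot(P[:,0]-v[0],P[:,1]-v[1])-v[2],[p[0],p[1],.0325],loss="soft_l1",f_scale=.001);print("lid",o.x,np.abs(o.fun).mean())
print("lid rel tool",R.T@(np.r_[o.x[:2],p[2]]-p))
E
```

```text
dark (array([255.1, 115. ]), [229, 88, 52, 55, 2072])
((254.847412109375, 114.82466125488281), (49.23239517211914, 54.266231536865234), 166.84913635253906)
mouth 0.11 [ 0.52745175 -0.16132085  0.11      ] 0.020222035007587617
mouth 0.1305 [ 0.5275672  -0.16069491  0.1305    ] 0.01842746914791087Traceback (most recent call last):
  File "<stdin>", line 15, in <module>
    return func(*args, **kwargs)
    vector_fun = VectorFunction(
        fun_wrapped,
    ...<6 lines>...
        workers=workers
    )
    self._update_fun()
    ~~~~~~~~~~~~~~~~^^
    self.f = self.fun_wrapped(xp_copy(self.x))
             ~~~~~~~~~~~~~~~~^^^^^^^^^^^^^^^^^
    return np.atleast_1d(self.fun(x))
                         ~~~~~~~~^^^
    return self.f(x, *self.args, **self.kwargs)
           ~~~~~~^^^^^^^^^^^^^^^^^^^^^^^^^^^^^^
  File "<stdin>", line 15, in <lambda>
IndexError: too many indices for array: array is 1-dimensional, but 2 were indexed
```

```bash
python3 - <<'E'
from h import *
import pickle
from scipy.optimize import least_squares
f,s=pickle.load(open("wd.pkl","rb"));im=f["color"].astype(int);b,g,r=[im[...,i] for i in range(3)]
print(im[114,220:296:3].tolist())
m=((r-b>12)&(r<130)).astype(np.uint8);k=np.zeros_like(m);k[85:145,225:290]=1;m*=k
for m2 in (m,):
  cs=max(cv2.findContours(m2,cv2.RETR_EXTERNAL,cv2.CHAIN_APPROX_NONE)[0],key=cv2.contourArea);e=cv2.fitEllipse(cs);print(e)
  p=plane(ray(f,*e[0]),.1305);print("mouth",p,e[1][0]/2/f["fx"]*(f["R"]@p+f["t"])[2])
p=s["eef_pos"];q=s["eef_rot"];R=Ro.from_quat([q[1],q[2],q[3],q[0]]).as_matrix()
M=((r>30)&(g<.5*r)&(b<.5*r)).astype(np.uint8);M[:160]=0;M[320:]=0
pts=[]
for u in range(206,303):
    v=np.where(M[:,u])[0]
    if len(v) and v[0]<240: pts.append((u,v[0]))
for v in range(205,236,2):
    u=np.where(M[v,195:312])[0]+195
    if len(u): pts+= [(u[0],v),(u[-1],v)]
P=np.array([plane(ray(f,*a),p[2]-.001) for a in pts])
o=least_squares(lambda v:np.hypot(P[:,0]-v[0],P[:,1]-v[1])-v[2],[p[0],p[1],.0325],loss="soft_l1",f_scale=.0005);print("lid",o.x,np.abs(o.fun).mean(),len(pts))
print("lid rel tool",R.T@(np.r_[o.x[:2],p[2]]-p))
E
```

```text
[[117, 126, 126], [126, 134, 134], [127, 135, 134], [85, 93, 92], [98, 105, 105], [46, 50, 51], [43, 52, 62], [45, 54, 65], [44, 54, 65], [46, 54, 65], [48, 56, 68], [45, 54, 67], [49, 56, 69], [50, 59, 71], [50, 58, 69], [51, 59, 71], [52, 62, 72], [54, 62, 73], [54, 63, 73], [59, 62, 62], [89, 94, 94], [121, 129, 129], [202, 208, 203], [201, 209, 203], [212, 209, 203], [197, 207, 203]]
((256.52947998046875, 113.5562973022461), (37.49395751953125, 39.529937744140625), 1.0403730869293213)
mouth [ 0.52902287 -0.16016129  0.1305    ] 0.01401372571134959
lid [ 0.51013824 -0.2271531   0.02252311] 0.0009876584604179585 117
lid rel tool [5.96379428e-03 1.69177293e-03 5.58983530e-06]
```

```bash
python3 - <<'E'
from h import *
import pickle
from scipy.optimize import least_squares
f,s=pickle.load(open("wd.pkl","rb"));im=f["color"].astype(int);b,g,r=[im[...,i] for i in range(3)]
print(im[180:300:5,254].tolist(), im[225,195:315:6].tolist())
p=s["eef_pos"];q=s["eef_rot"];R=Ro.from_quat([q[1],q[2],q[3],q[0]]).as_matrix()
M=(r>40)&(g<.6*r)&(b<.6*r)
pts=[]
for u in range(206,303,2):
    v=np.where(M[180:236,u])[0]
    if len(v): pts.append((u,v[0]+180))
print(pts[::6])
P=np.array([plane(ray(f,*a),p[2]-.001) for a in pts])
for fix in(.0325,):
  o=least_squares(lambda v:np.hypot(P[:,0]-v[0],P[:,1]-v[1])-fix,[p[0],p[1]],loss="soft_l1",f_scale=.0005);print("lid",np.abs(o.fun).mean(),"rel",R.T@(np.r_[o.x[:2],p[2]]-p))
# projection check of nominal skirt-top circle centred on the tool
for a in(0,90,-90):
  X=R@np.array([.0325*np.cos(np.radians(a)),.0325*np.sin(np.radians(a)),.001])+p;c=f["R"]@X+f["t"];print(a,c[:2]/c[2]*f["fx"]+[f["cx"],f["cy"]])
E
```

```text
[[161, 171, 172], [173, 188, 190], [52, 61, 96], [50, 58, 93], [51, 57, 99], [48, 55, 113], [45, 51, 112], [41, 47, 111], [36, 44, 90], [36, 43, 90], [36, 41, 89], [31, 36, 88], [27, 33, 87], [24, 31, 107], [23, 29, 107], [19, 25, 107], [17, 24, 106], [19, 26, 106], [14, 20, 105], [14, 23, 106], [17, 25, 107], [19, 25, 106], [20, 26, 107], [22, 28, 107]] [[179, 194, 196], [179, 194, 197], [59, 69, 117], [56, 64, 116], [50, 57, 113], [48, 55, 113], [44, 51, 108], [41, 47, 90], [38, 44, 89], [38, 43, 90], [35, 41, 89], [37, 43, 90], [37, 43, 90], [40, 44, 89], [43, 49, 111], [46, 53, 113], [48, 56, 114], [52, 60, 114], [113, 126, 147], [175, 190, 193]]
[(206, np.int64(223)), (218, np.int64(213)), (230, np.int64(205)), (242, np.int64(201)), (254, np.int64(196)), (266, np.int64(198)), (278, np.int64(206)), (290, np.int64(214)), (302, np.int64(228))]
lid 0.0008325736932586353 rel [-1.89292017e-03 -6.18164212e-04 -1.63624487e-06]
0 [254.32480041 196.46615866]
90 [308.19766527 247.52030467]
-90 [200.38083429 247.52520005]
```

```bash
python3 - <<'E'
from h import *
import pickle
from scipy.optimize import least_squares
f,s=pickle.load(open("wd.pkl","rb"));im=f["color"].astype(int);b,g,r=[im[...,i] for i in range(3)]
p=s["eef_pos"];q=s["eef_rot"];R=Ro.from_quat([q[1],q[2],q[3],q[0]]).as_matrix()
M=(r>1.25*g)
pts=[(u,np.where(M[170:236,u])[0][0]+170) for u in range(226,284,2)]
P=np.array([plane(ray(f,*a),p[2]-.0268) for a in pts]);print(pts[::5])
o=least_squares(lambda v:np.hypot(P[:,0]-v[0],P[:,1]-v[1])-.0325,[p[0],p[1]]);print("lid low edge",np.abs(o.fun).mean(),"rel",R.T@(np.r_[o.x[:2],p[2]]-p))
print(R.T@(np.array([.529,-.1595,0])-[p[0],p[1],0]))
E
```

```text
[(226, np.int64(196)), (236, np.int64(191)), (246, np.int64(189)), (256, np.int64(189)), (266, np.int64(190)), (276, np.int64(194))]
lid low edge 0.00022392189249673027 rel [-3.10236452e-03 -6.63281696e-04 -3.27622963e-06]
[0.07619663 0.00147803 0.00010564]
```

Both methods agree on a shift of about 79 mm in tool x and 2 mm in tool y to centre the lid.

Emit:
step_arm(
  steps=".12 .003 0 0 0 0 1;.27 .006 0 0 0 0 1;.42 .01 0 0 0 0 1;.527 .013 .05 0 0 0 1;.527 .013 .15 0 0 0 1;.527 .013 .22 0 0 0 1;.527 .013 .22 0 0 0 1;.527 .013 .22 0 0 0 1",
)

```text
time_s: 7.35
eef_pos: [0.5305, -0.1583, 0.1651]
eef_rot: [-0.0, 0.797, 0.603, -0.0]
wrist_force: [0.4, 0.5, -0.7]
finger_gap: 0.504
grasp_force: 35.8
```

Emit:
step_arm(
  steps="0 0 .03 0 0 0 1;0 0 .05 0 0 0 1;0 0 .07 0 0 0 1;0 0 .085 0 0 0 1;0 0 .085 0 0 0 1",
)

```text
time_s: 7.85
eef_pos: [0.5304, -0.1584, 0.1521]
eef_rot: [-0.0, 0.797, 0.603, -0.0]
wrist_force: [-0.6, -0.4, -0.5]
finger_gap: 0.506
grasp_force: 35.8
```

Emit:
step_arm(
  steps="0 0 .013 0 0 0 1;0 0 .02 0 0 0 1;0 0 .02 0 0 0 1",
)

```text
time_s: 8.15
eef_pos: [0.5306, -0.1583, 0.1494]
eef_rot: [-0.0, 0.797, 0.604, -0.0]
wrist_force: [-0.3, 0.2, -0.8]
finger_gap: 0.507
grasp_force: 35.8
```

Emit:
step_arm(
  steps="0 0 .01 0 0 0 1;0 0 .013 0 0 0 1;0 0 .013 0 0 0 1",
)

```text
time_s: 8.45
eef_pos: [0.5306, -0.1583, 0.1475]
eef_rot: [-0.0, 0.797, 0.604, -0.0]
wrist_force: [-0.1, 0.2, -0.5]
finger_gap: 0.503
grasp_force: 35.8
```

Emit:
step_arm(
  steps="0 0 .007 0 0 0 1;0 0 .013 0 0 0 1;0 0 .013 0 0 0 1",
)

```text
time_s: 8.75
eef_pos: [0.5307, -0.1584, 0.1457]
eef_rot: [0.0, 0.797, 0.604, 0.0]
wrist_force: [-0.3, -0.2, -0.3]
finger_gap: 0.507
grasp_force: 35.9
```

Emit:
step_arm(
  steps="0 0 .005 0 0 0 1;0 0 .008 0 0 0 1;0 0 .008 0 0 0 1",
)

```text
time_s: 9.05
eef_pos: [0.5308, -0.1584, 0.1451]
eef_rot: [0.0, 0.797, 0.604, 0.0]
wrist_force: [-1.7, 1.2, 6.0]
finger_gap: 0.504
grasp_force: 36.0
```

Emit:
step_arm(
  steps="0 0 .005 0 0 0 1;0 0 .008 0 0 0 1;0 0 .008 0 0 0 1",
)

```text
time_s: 9.35
eef_pos: [0.5308, -0.1584, 0.1442]
eef_rot: [0.0, 0.797, 0.604, 0.0]
wrist_force: [-1.7, 1.0, 7.6]
finger_gap: 0.508
grasp_force: 36.2
```

Emit:
step_arm(
  steps="0 0 .005 0 0 0 1;0 0 .007 0 0 0 1;0 0 .007 0 0 0 1",
)

```text
time_s: 9.65
eef_pos: [0.5308, -0.1584, 0.1433]
eef_rot: [0.0, 0.797, 0.604, 0.0]
wrist_force: [-2.2, 2.1, 8.6]
finger_gap: 0.505
grasp_force: 36.3
```

Contact at TCP z≈0.1452, about 9.6 mm below the rim, so the lugs are on the thread. I'll turn backward in small steps with this light preload.

Emit:
step_arm(
  steps="0 0 0 0 0 -.1 1;0 0 0 0 0 -.2 1;0 0 0 0 0 -.3 1;0 0 0 0 0 -.3 1",
)

```text
time_s: 10.05
eef_pos: [0.5309, -0.1587, 0.1435]
eef_rot: [0.001, 0.749, 0.662, 0.0]
wrist_force: [-3.5, 0.5, 9.2]
finger_gap: 0.506
grasp_force: 36.5
```

Emit:
step_arm(
  steps="0 0 0 0 0 -.1 1;0 0 0 0 0 -.2 1;0 0 0 0 0 -.3 1;0 0 0 0 0 -.3 1",
)

```text
time_s: 10.45
eef_pos: [0.531, -0.1587, 0.1437]
eef_rot: [0.001, 0.698, 0.716, 0.0]
wrist_force: [-2.6, 0.8, 8.2]
finger_gap: 0.505
grasp_force: 36.6
```

Emit:
step_arm(
  steps="0 0 0 0 0 -.1 1;0 0 0 0 0 -.2 1;0 0 0 0 0 -.3 1;0 0 0 0 0 -.3 1",
)

```text
time_s: 10.85
eef_pos: [0.5307, -0.1569, 0.1433]
eef_rot: [-0.001, 0.642, 0.767, 0.001]
wrist_force: [-3.0, 5.8, 9.5]
finger_gap: 0.505
grasp_force: 36.6
```

Emit:
step_arm(
  steps="0 0 0 0 0 -.1 1;0 0 0 0 0 -.2 1;0 0 0 0 0 -.3 1;0 0 0 0 0 -.3 1",
)

```text
time_s: 11.25
eef_pos: [0.5303, -0.1583, 0.142]
eef_rot: [-0.0, 0.583, 0.812, -0.0]
wrist_force: [-1.0, 0.5, -1.4]
finger_gap: 0.506
grasp_force: 35.9
```

The contact force is gone, so the lugs have dropped off something. I'll feel downward without turning.

Emit:
step_arm(
  steps="0 0 .007 0 0 0 1;0 0 .013 0 0 0 1;0 0 .013 0 0 0 1",
)

```text
time_s: 11.55
eef_pos: [0.5304, -0.1585, 0.14]
eef_rot: [-0.0, 0.584, 0.812, -0.0]
wrist_force: [-0.9, -0.1, 0.6]
finger_gap: 0.505
grasp_force: 35.9
```

Emit:
step_arm(
  steps="0 0 .007 0 0 0 1;0 0 .01 0 0 0 1;0 0 .01 0 0 0 1",
)

```text
time_s: 11.85
eef_pos: [0.5305, -0.1584, 0.1387]
eef_rot: [-0.0, 0.583, 0.812, -0.0]
wrist_force: [-2.6, -0.9, 1.2]
finger_gap: 0.503
grasp_force: 35.9
```

Emit:
step_arm(
  steps="0 0 .003 0 0 0 1;0 0 .006 0 0 0 1;0 0 .006 0 0 0 1",
)

```text
time_s: 12.15
eef_pos: [0.5306, -0.1585, 0.1381]
eef_rot: [0.0, 0.583, 0.812, -0.0]
wrist_force: [-4.6, -1.2, 1.4]
finger_gap: 0.502
grasp_force: 36.3
```

Emit:
step_arm(
  steps="0 0 .003 0 0 0 1;0 0 .005 0 0 0 1;0 0 .005 0 0 0 1",
)

```text
time_s: 12.45
eef_pos: [0.5306, -0.1585, 0.1375]
eef_rot: [0.0, 0.583, 0.812, -0.0]
wrist_force: [-4.0, -1.5, 4.9]
finger_gap: 0.506
grasp_force: 36.5
```

Floor felt at about 17 mm, so the lid has fully dropped. Next I'll relieve the small side force and take up the slack forward.

Emit:
step_arm(
  steps="0 -.006 0 0 0 .1 1;0 -.006 0 0 0 .2 1;0 -.006 0 0 0 .2 1",
)

```text
time_s: 12.75
eef_pos: [0.5307, -0.1591, 0.1379]
eef_rot: [0.001, 0.623, 0.782, 0.0]
wrist_force: [-1.5, -1.3, 5.5]
finger_gap: 0.503
grasp_force: 36.4
```

Emit:
step_arm(
  steps="0 0 0 0 0 .1 1;0 0 .002 0 0 .2 1;0 0 .002 0 0 .2 1",
)

```text
time_s: 13.05
eef_pos: [0.5309, -0.1591, 0.1375]
eef_rot: [0.001, 0.662, 0.75, 0.0]
wrist_force: [-0.9, -1.8, 5.9]
finger_gap: 0.502
grasp_force: 36.5
```

Emit:
step_arm(
  steps="0 0 .001 0 0 .1 1;0 0 .002 0 0 .2 1;0 0 .002 0 0 .2 1",
)

```text
time_s: 13.35
eef_pos: [0.5309, -0.1591, 0.1373]
eef_rot: [0.001, 0.698, 0.716, 0.0]
wrist_force: [-0.4, -1.1, 6.0]
finger_gap: 0.507
grasp_force: 36.5
```

Emit:
step_arm(
  steps="0 0 .0015 0 0 .1 1;0 0 .003 0 0 .2 1;0 0 .003 0 0 .2 1",
)

```text
time_s: 13.65
eef_pos: [0.531, -0.1594, 0.1369]
eef_rot: [0.002, 0.733, 0.68, 0.0]
wrist_force: [-0.9, -2.6, 5.5]
finger_gap: 0.503
grasp_force: 36.5
```

Emit:
step_arm(
  steps="0 0 .0015 0 0 .1 1;0 0 .003 0 0 .2 1;0 0 .0045 0 0 .3 1;0 0 .006 0 0 .4 1;0 0 .006 0 0 .4 1",
)

```text
time_s: 14.15
eef_pos: [0.5312, -0.1594, 0.1361]
eef_rot: [0.002, 0.797, 0.604, 0.001]
wrist_force: [-0.9, -1.8, 6.0]
finger_gap: 0.501
grasp_force: 36.5
```

```bash
python3 -c "
from rig import sense
s=sense();print(s['wrist_torque'],s['wrist_force'],s['qpos'])"
```

```text
[-0.26319034  0.15198061  0.01157352] [-0.86311892 -1.80982885  5.99968542] [-4.92676165e-01  3.46161915e-01  1.65985376e+00  2.19930461e-04
  1.13190801e+00 -2.17783976e-01]
```

Emit:
step_arm(
  steps="0 0 .0015 0 0 .1 1;0 0 .003 0 0 .2 1;0 0 .0045 0 0 .3 1;0 0 .006 0 0 .4 1;0 0 .006 0 0 .4 1",
)

```text
time_s: 14.65
eef_pos: [0.5314, -0.1592, 0.1352]
eef_rot: [0.002, 0.854, 0.521, 0.001]
wrist_force: [0.1, -0.4, 5.3]
finger_gap: 0.503
grasp_force: 36.5
```

Emit:
step_arm(
  steps="0 0 .0015 0 0 .1 1;0 0 .003 0 0 .2 1;0 0 .0045 0 0 .3 1;0 0 .006 0 0 .4 1;0 0 .006 0 0 .4 1",
)

```text
time_s: 15.15
eef_pos: [0.5314, -0.159, 0.1343]
eef_rot: [0.001, 0.901, 0.433, 0.001]
wrist_force: [-0.4, -0.6, 5.6]
finger_gap: 0.505
grasp_force: 36.5
```

```bash
python3 -c "
from rig import sense
s=sense();print(s['wrist_torque'],s['wrist_force'],s['qpos'])"
```

```text
[-0.14244663  0.10135345 -0.01310274] [-0.39558487 -0.62499265  5.5700339 ] [-4.92441129e-01  3.48028786e-01  1.66203404e+00  8.83374249e-04
  1.12779394e+00  1.82265558e-01]
```

Emit:
step_arm(
  steps="0 0 .0015 0 0 .1 1;0 0 .003 0 0 .2 1;0 0 .0045 0 0 .3 1;0 0 .0045 0 0 .3 1",
)

```text
time_s: 15.55
eef_pos: [0.5314, -0.159, 0.1336]
eef_rot: [0.001, 0.931, 0.364, 0.001]
wrist_force: [0.7, -0.8, 6.2]
finger_gap: 0.505
grasp_force: 36.5
```

Emit:
step_arm(
  steps="0 0 .0015 0 0 .1 1;0 0 .003 0 0 .2 1;0 0 .0045 0 0 .3 1;0 0 .0045 0 0 .3 1",
)

```text
time_s: 15.95
eef_pos: [0.5314, -0.159, 0.133]
eef_rot: [0.001, 0.956, 0.293, 0.002]
wrist_force: [-0.2, -0.1, 6.4]
finger_gap: 0.505
grasp_force: 36.5
```

```bash
python3 -c "
from rig import sense
s=sense();print(s['wrist_torque'],s['wrist_force'],s['qpos'])"
```

```text
[-0.09674441  0.06298566 -0.03146863] [-0.23840662 -0.06878772  6.40538147] [-4.92406307e-01  3.49334571e-01  1.66352751e+00  9.93938527e-04
  1.12490943e+00  4.82266125e-01]
```

Emit:
step_arm(
  steps="0 0 .001 0 0 .05 1;0 0 .0015 0 0 .1 1;0 0 .0015 0 0 .1 1",
)

```text
time_s: 16.25
eef_pos: [0.5314, -0.159, 0.1328]
eef_rot: [0.001, 0.963, 0.27, 0.002]
wrist_force: [0.7, -0.9, 6.7]
finger_gap: 0.506
grasp_force: 36.5
```

```bash
python3 -c "
from rig import sense
s=sense();print(s['wrist_torque'],s['wrist_force'],s['qpos'][5])"
```

```text
[-0.09663624  0.02143997 -0.03174373] [ 0.66584391 -0.88615119  6.65150293] 0.5315286673658817
```

Emit:
step_arm(
  steps="0 0 .001 0 0 .05 1;0 0 .0015 0 0 .1 1;0 0 .0015 0 0 .1 1",
)

```text
time_s: 16.55
eef_pos: [0.5315, -0.159, 0.1327]
eef_rot: [0.001, 0.969, 0.246, 0.002]
wrist_force: [0.3, 0.2, 6.3]
finger_gap: 0.506
grasp_force: 36.6
```

```bash
python3 -c "
from rig import sense
s=sense();print(s['wrist_torque'],s['wrist_force'],s['qpos'][5])"
```

```text
[-0.08384402  0.03013105 -0.03458215] [0.27418666 0.21272467 6.25323054] 0.5815058152208626
```

Emit:
step_arm(
  steps="0 0 .001 0 0 .05 1;0 0 .0015 0 0 .1 1;0 0 .0015 0 0 .1 1",
)

```text
time_s: 16.85
eef_pos: [0.5315, -0.159, 0.1325]
eef_rot: [0.001, 0.975, 0.221, 0.002]
wrist_force: [0.6, -0.2, 6.7]
finger_gap: 0.506
grasp_force: 36.6
```

```bash
python3 -c "
from rig import sense
s=sense();print(s['wrist_torque'],s['wrist_force'],s['qpos'][5])"
```

```text
[-0.12157025  0.06111117 -0.04680967] [ 0.59489577 -0.16433596  6.7288394 ] 0.6315635985586492
```

Emit:
step_arm(
  steps="0 0 .001 0 0 .05 1;0 0 .0015 0 0 .1 1;0 0 .0015 0 0 .1 1",
)

```text
time_s: 17.15
eef_pos: [0.5315, -0.1591, 0.1322]
eef_rot: [0.001, 0.98, 0.197, 0.002]
wrist_force: [-0.2, -0.2, 6.8]
finger_gap: 0.503
grasp_force: 36.6
```

```bash
python3 -c "
from rig import sense
s=sense();print(s['wrist_torque'],s['wrist_force'],s['qpos'][5])"
```

```text
[-0.09518494  0.03161341 -0.03230135] [-0.22498129 -0.17116224  6.82574802] 0.681496140528561
```

Emit:
step_arm(
  steps="0 0 .001 0 0 .05 1;0 0 .0015 0 0 .1 1;0 0 .0015 0 0 .1 1",
)

```text
time_s: 17.45
eef_pos: [0.5315, -0.1591, 0.132]
eef_rot: [0.001, 0.985, 0.172, 0.002]
wrist_force: [0.1, -1.3, 7.1]
finger_gap: 0.503
grasp_force: 36.6
```

```bash
python3 -c "
from rig import sense
s=sense();print(s['wrist_torque'],s['wrist_force'],s['qpos'][5])"
```

```text
[-0.18646678  0.07486118 -0.02678245] [ 0.05431512 -1.26931157  7.12349497] 0.7315014642014909
```

Emit:
step_arm(
  steps="0 0 .001 0 0 .04 1;0 0 .001 0 0 .08 1;0 0 .001 0 0 .08 1",
)

```text
time_s: 17.75
eef_pos: [0.5315, -0.1592, 0.1319]
eef_rot: [0.001, 0.988, 0.153, 0.002]
wrist_force: [-0.2, -0.5, 6.3]
finger_gap: 0.506
grasp_force: 36.6
```

```bash
python3 -c "
from rig import sense
s=sense();print(s['wrist_torque'],s['wrist_force'],s['qpos'][5])"; python3 look.py we
```

```text
[-0.17966184  0.05381812  0.05551266] [-0.24855691 -0.50330021  6.32113608] 0.7712964991729547
17.75 [ 0.53151275 -0.15922166  0.13188625] [[0.953, 0.302, 0.004], [0.302, -0.953, -0.001], [0.003, 0.003, -1.0]] [-0.49  0.35  1.66  0.    1.12  0.77] [-0.25 -0.5   6.32] [-0.18   0.054  0.056]
[(array([282.5, 216.1]), [262, 202, 43, 34, 419]), (array([232.6, 219.4]), [213, 206, 50, 36, 584]), (array([253.4, 271.2]), [211, 242, 86, 57, 3677])]
```

View pics/we.png

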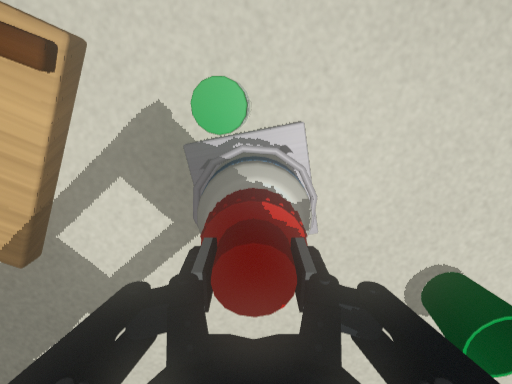

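The lid is seated over the jar, still gripped and level. Its top is near (254,275) and the shaker is undisturbed. The turning torque now shows the reaction sign, so I'll go on gently.

Emit:
step_arm(
  steps="0 0 .0005 0 0 .03 1;0 0 .001 0 0 .06 1;0 0 .001 0 0 .06 1",
)

```text
time_s: 18.1
eef_pos: [0.5315, -0.1593, 0.1318]
eef_rot: [0.001, 0.99, 0.138, 0.002]
wrist_force: [0.3, -2.1, 5.8]
finger_gap: 0.501
grasp_force: 36.6
```

```bash
python3 -c "
from rig import sense
s=sense();print(s['wrist_torque'],s['wrist_force'],s['qpos'][5],s['effort'][5])"
```

```text
[-0.26556819  0.01755188  0.13660774] [ 0.33060079 -2.07302238  5.84074921] 0.8010071008822375 0.2513538021594286
```

Emit:
step_arm(
  steps="0 0 .0005 0 0 .03 1;0 0 .001 0 0 .06 1;0 0 .001 0 0 .06 1",
)

```text
time_s: 18.4
eef_pos: [0.5315, -0.1595, 0.1317]
eef_rot: [0.001, 0.992, 0.123, 0.002]
wrist_force: [0.3, -2.0, 6.4]
finger_gap: 0.503
grasp_force: 36.6
```

```bash
python3 -c "
from rig import sense
s=sense();print(s['wrist_torque'],s['wrist_force'],s['qpos'][5],s['effort'][5])"
```

```text
[-0.32304108  0.10543356  0.36349311] [ 0.25740147 -2.01240464  6.40799424] 0.8306427782931944 0.47215064987540245
```

Torque rose sharply (0.06, then 0.14, then 0.36 Nm) at about 96° forward and about 22 mm down. That is the hard stop, so I'll let go and lift away.

Emit:
step_arm(
  steps="0 0 0 0 0 0 .4;0 0 0 0 0 0 .2;0 0 0 0 0 0 0;0 0 0 0 0 0 0;0 0 0 0 0 0 0;0 0 0 0 0 0 0",
)

```text
time_s: 19.0
eef_pos: [0.5298, -0.1586, 0.1303]
eef_rot: [-0.0, 0.992, 0.123, -0.0]
wrist_force: [0.4, -1.6, -0.1]
finger_gap: 0.998
grasp_force: 0.0
```

Emit:
step_arm(
  steps="0 0 -.05 0 0 0 0;0 0 -.2 0 0 0 0;0 0 -.4 0 0 0 0;-.1 0 -.6 0 0 0 0;-.3 0 -.6 0 0 0 0;-.5 0 -.6 0 0 0 0;-.5 0 -.6 0 0 0 0;-.5 0 -.6 0 0 0 0",
)

```text
time_s: 19.8
eef_pos: [0.4572, -0.1772, 0.2213]
eef_rot: [0.0, 0.993, 0.122, 0.001]
wrist_force: [0.7, 0.0, 0.6]
finger_gap: 0.996
grasp_force: 0.0
```

```bash
python3 look.py wf; python3 - <<'E'
from h import *
import pickle
from rig import grab_frame
f,s=pickle.load(open("wf.pkl","rb"))
c,e,b=redc(f["color"],(255,140));print(c,e,b,plane(ray(f,*c[0]),.132))
a=f["color"];g=grab_frame("side")["color"][150:270,200:320]
g=cv2.resize(g,(384,384),interpolation=cv2.INTER_CUBIC);cv2.imwrite("pics/fin.png",cv2.resize(np.hstack([a,g]),(800,343)))
E
```

```text
19.8 [ 0.4571806  -0.17717396  0.22128516] [[0.97, 0.242, 0.002], [0.242, -0.97, -0.001], [0.001, 0.001, -1.0]] [-0.6   0.16  1.69  0.    1.29  0.73] [0.73 0.03 0.61] [-0.013  0.041  0.015]
[(array([245.3, 119.4]), [216, 80, 64, 73, 2646])]
((254.36587524414062, 112.12992095947266), 40.29857635498047) ((253.80032348632812, 112.29901123046875), (75.195068359375, 79.62694549560547), 179.00743103027344) (216, 73, 77, 80) [ 0.53075513 -0.15946283  0.132     ]
```

View pics/fin.png

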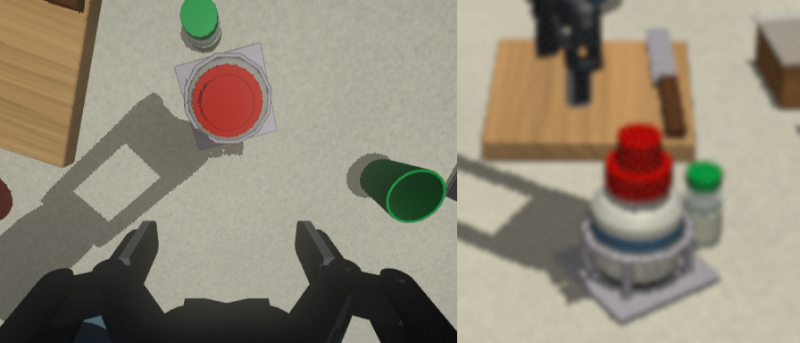

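The lid sits centred and straight on the jar (outline circle at (254,112) in the full wrist frame, i.e. (0.531,-0.159)). It is released, and the shaker, knife and cup are where they were.

```bash
python3 -c "
from rig import close_job
print(close_job())"
```

```text
the job is handed in; nothing more can be done
None
```

I screwed the red lid onto the white jar until it reached the hard stop, about 96° forward after the drop and roughly 22 mm down by the arm's reading. I then released it and handed the job in at about 20 s; no verdict came back, and the last picture shows the lid straight and centred.

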